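# Lay out an air-line drop dry between pipe and regulator

## Task

Lay the air-line fittings dry on the bench in the order they will be screwed together, in one straight line from the pipe in the vise to the regulator: ball valve next to the pipe (handle up), then the double-ended nipple, then the tee, then the union next to the regulator, all turned in line with the pipe and with gaps of about 20 mm between all neighbours, pipe and regulator included. Point the tee's branch away from the robot and lay the gauge behind it, dial up, its stem facing the branch mouth with the same gap. Leave the spare elbow, the roll of tape and the tin where they are.

Things in the scene. Friction and masses are not known exactly. Their poses are not given: they have to be found in the camera images.
- pipe: Steel pipe, 27 mm diameter, 90 mm long, threaded ends, held in a small grey vise fixed to the bench. Origin on the bench under its middle; y along the pipe (ends at +-45 mm), x level, away from the robot. Axis 40 mm high; jaws 42 mm long (y), 50 mm high, x -33 to 37 mm; vise base and screw to x = 120 mm. The regulator is on its axis line, 412 mm off, at +y or -y.
- regulator: Air pressure regulator fixed to the bench: galvanised grey metal block 48 x 48 mm, 46 mm high, round black knob on top (42 mm across, 82 mm high in all), an eight-sided port on two sides. Origin on the bench under its middle, axes parallel to the pipe's; port faces at y = +-35 mm, in line with the pipe seen from above.
- valve_c (a point): Ball valve, loose, galvanised grey metal, about 0.28 kg: 64 mm long (y), eight-sided ends 34 mm across flats, flats at the sides (x = +-17 mm, 10 to 24 mm above the bench), both ends alike. On top a flat bar handle, 56 mm long (y), 13 mm wide, its top 50 mm above the bench. Point: middle of the valve, 25 mm above the bench; z up.
- nipple_c (a point): Double-ended nipple, loose, galvanised grey metal, about 0.12 kg: eight-sided collar in the middle, 30 mm across flats, 15 mm long, lying on a flat with flats at the sides (x = +-15 mm); 26 mm diameter male thread either side. 42 mm long (y), both ends alike; smaller than the union. Point: its middle, 15 mm above the bench.
- tee_c (a point): Pipe tee, loose, lying flat, galvanised grey metal, about 0.26 kg: run 66 mm long (y), tube 34 mm diameter, mouths banded to 40 mm; the branch points along +x, its mouth 33 mm from the run's axis. Back of the run at x = -17 mm, so 50 mm from back to branch mouth. Point: where run and branch axes cross, 20 mm above the bench.
- union_c (a point): Pipe union, loose, galvanised grey metal, about 0.26 kg: large eight-sided nut in the middle, 50 mm across flats, 22 mm long, lying on a flat with flats at the sides (x = +-25 mm); smaller shoulders and 26 mm male threads either side. 60 mm long (y), both ends alike; thicker and longer than the nipple. Point: its middle, 25 mm above the bench.
- gauge_c (a point): Pressure gauge, loose, on its back, about 0.16 kg: round black case 52 mm diameter, 28 mm high, white dial on top; threaded stem sticks out level along -x, ending 46 mm from the case's centre (15 to 20 mm thick). Point: centre of the case, 14 mm above the bench; z up out of the dial.
- elbow_c (a point): Bystander, loose: spare 90-degree pipe elbow, galvanised grey metal, two mouths, about 53 x 53 mm, 40 mm high. Not part of the run. Point: its middle, 20 mm above the bench.
- tape_c (a point): Bystander, loose: white roll of thread tape lying flat, 54 mm diameter, 14 mm high. Point: its middle, 7 mm above the bench.
- tin_c (a point): Bystander, loose: white tin of jointing paste with a steel lid, 66 mm diameter, 59 mm high. Point: on its axis 30 mm above the bench.

How it is judged:
By the outcome, as a careful person would: the job done as asked, in the order asked, and still so for the second after the job is handed in, with the robot touching nothing.
It also fails if it takes over 115 s, if anything falls off the work surface, if the arm or the gripper's body presses on something with over 40 N, if the wrist force passes 120 N, or if a joint passes its speed limit or range.

## Robot

A 6-joint arm with a two-finger parallel gripper is mounted at the origin on the work surface. World frame = base frame: x ahead of the robot, y to its left, z up, the work surface at z = 0. Lengths are in m, angles in rad, forces in N, time in s.
With the tool pointing down it reaches from about 0.25 to 0.725 m from the base axis. Payload 4 kg.
Tool frame: the origin (TCP) lies on the centre line of the jaws, within the pads' length; the fingertips stand 14 mm ahead of it and the grasp point (between the pads) lies 5 mm behind it; z points along the fingers, x is the direction in which the jaws open and shut, and the axes are right-handed (so a half turn about z gives the same grasp; the last joint's range is limited). The gripper opens to 85 mm and grips with 20 to 120 N. Pads are 22 mm wide; open, the fingers measure 114 mm over their backs; the gripper's body (76 mm by 85 mm) begins 54 mm behind the grasp point. The pads swing forward as they close: fully open they stand 13 mm farther back than shut.
Start: joints at [1.322, 0.241, 0.005, 1.335, 0, 1.571], TCP at [0.123, 0.485, 0.245] pointing down, gripper open.
Joint ranges: [-2.72, 2.72], [-1.05, 1.87], [-1.09, 1.28], [-1.99, 2.15], [-1.42, 1.44], [-3.14, 3.14]. Speed limits (rad/s): [2.79, 2.79, 3.14, 3.14, 3.14, 3.14].

## Interface

Orientations are given as a unit quaternion [x, y, z, w].
In Python, from workcell import get_obs, optics, ticket gives the robot as it stands.
- The arm moves only by the shell command python3 -m inch 'ROWS'. ROWS is JSON, a list that holds one entry, the list of rows, each a list of 5 numbers: the finger opening in cm, from 0 to 8.54, then the shift along the tool's x, y, z in cm, then the turn about the tool's z in degrees. In form: [[[fingers, dx, dy, dz, roll], ...]]. A call has exactly 5 rows; each row is the pose to reach, as a shift and turn from the pose measured when the call began, along the tool's axes at that moment; what a row does not reach only later rows make up. A row lasts 1/8 s, in which the tool goes at most 62.5 mm and 10.7 degrees, less where a joint would pass 70% of its speed; a pose out of reach is approached as far as the arm can. A call with a gripper value outside its range is refused whole. The fingers move at their own pace and stop on an object; the grip force is fixed at half the most. Time passes only in rows, so rows that repeat a pose let the fingers close, or fill a call up. It gives the time, the measured TCP pose, the force and the opening at its end, in the units of the state.
- get_obs(): the state, without advancing time (a new reading comes with each control period).
- optics.camera(name): name is "side" or "top" or "wrist"; returns (picture, depth): 420x560x3 uint8, red, green, blue; 420x560 float32, m along the optical axis (not along the pixel's ray), 0 where there is no reading.
- optics.camera_info(name): a dict with "vfov" (degrees; the focal length in pixels is half the picture's height over the tangent of half this angle, whatever the lens; pixels are square), "cx", "cy" (the principal point, pixels), "R" (3x3) and "t" (3): a world point X has camera coordinates R X + t. Camera axes: x right, y down, z forward; pixel columns grow to the right and rows downward; lengths in m; the calibration is good to about 2 mm. A picture is of the moment at which its call begins: read the wrist's pose just before it. camera_info takes no time and is no camera call; for the wrist camera it gives the pose at the moment of the call.
- ticket.job_done(): hands the job in, once; it reports no verdict.
The state is a dict: "clock": time; "joint_pos": joint angles; "joint_vel": joint speeds; "tau": joint torques, N m; "eef_pos": TCP position; "tool_rot": TCP orientation; "ft_force": force on the tool from outside, world axes, zero at the start; "ft_torque": the same for the moment, N m; "grip_width": finger opening in m.
Only numpy, scipy, OpenCV 4.12 (cv2) and the standard library are available. Lean on these libraries where they do the work, as an engineer would, in place of code of your own. Each camera call takes 0.05 s, during which the arm holds its last target.

## Working session

There is one attempt and no reset: what is moved stays moved. The work goes in short steps, Python scripts to look and compute and a shell command to move; the robot and the scene stay as the last step left them, time stands still between calls to the robot, and variables do not carry over. Pictures are saved under pics/ and viewed, and the job is handed in when it is done.

```bash
ls; mkdir -p pics; python3 - <<'E'
from workcell import get_obs, optics
import cv2,numpy as np
print(get_obs())
for n in ["top","side"]:
    p,d=optics.camera(n); cv2.imwrite(f"pics/{n}0.png",p[:,:,::-1]); np.save(f"pics/{n}0.npy",d); print(optics.camera_info(n))
E
```

```text
pics
{'clock': 0.0, 'joint_pos': array([ 1.32200886e+00,  2.41414468e-01,  3.67986556e-03,  1.33519392e+00,
       -7.53546850e-06,  1.57080491e+00]), 'joint_vel': array([-0.00109305, -0.00065998, -0.00081835, -0.00039186, -0.00344209,
        0.00029706]), 'tau': array([-1.25296236e-03, -3.72313607e+01,  2.52410227e+01,  1.68492511e-02,
        3.37862934e-05,  7.83616116e-06]), 'eef_pos': array([0.12296347, 0.4840026 , 0.24439526]), 'tool_rot': array([ 7.89378184e-01,  6.13906300e-01, -8.39236678e-04,  6.57466304e-04]), 'ft_force': array([ 0.20596049,  0.11176852, -0.10694248]), 'ft_torque': array([ 0.00815741, -0.0143203 ,  0.02270793]), 'grip_width': 0.08545727100436572}
{'vfov': 44.95729323691701, 'cx': 279.3024491906045, 'cy': 209.71853841183523, 'R': array([[ 0.01944534, -0.9998098 , -0.00150004],
       [-0.97920711, -0.01874158, -0.20199553],
       [ 0.201929  ,  0.00539672, -0.97938529]]), 't': array([-0.00565693,  0.54585617,  1.25530003])}
{'vfov': 42.05325569398454, 'cx': 279.949207994687, 'cy': 206.51354064832475, 'R': array([[-0.99664068, -0.08066077,  0.01418467],
       [-0.06049038,  0.60823549, -0.79144836],
       [ 0.05521121, -0.78964766, -0.61107143]]), 't': array([0.54285023, 0.08290555, 1.23230462])}
```

View pics/top0.png

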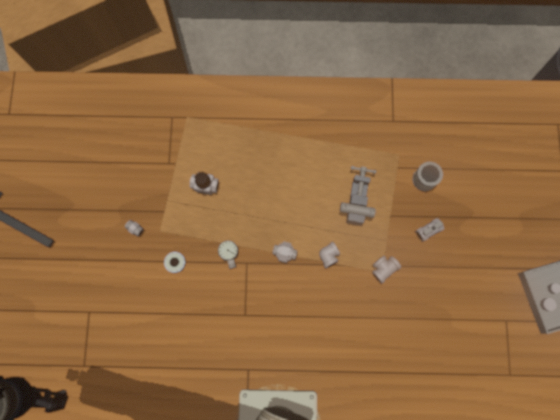

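View pics/side0.png

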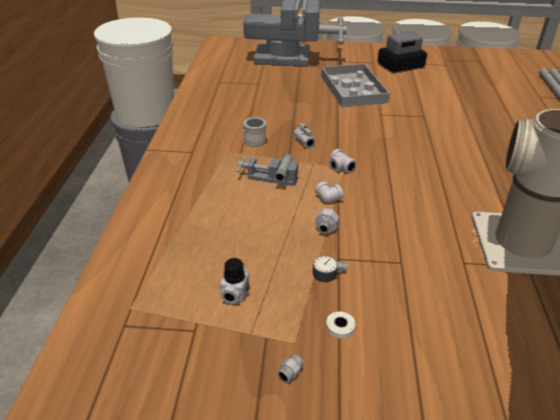

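```bash
cat > h.py <<'E'
from workcell import get_obs, optics
import cv2,numpy as np
def unproj(n,u,v,z=None,d=None,info=None):
    """pixel -> world, at height z or depth d"""
    c=info or optics.camera_info(n); f=210/np.tan(np.radians(c['vfov']/2))
    r=np.array([(u-c['cx'])/f,(v-c['cy'])/f,1.]); R=np.array(c['R']);t=np.array(c['t'])
    o=-R.T@t; w=R.T@r
    s=d if d is not None else (z-o[2])/w[2]
    return o+s*w
def cloud(n,d,info=None):
    c=info or optics.camera_info(n); f=210/np.tan(np.radians(c['vfov']/2))
    v,u=np.mgrid[:420,:560]
    P=np.stack([(u-c['cx'])/f*d,(v-c['cy'])/f*d,d],-1)
    return (P-np.array(c['t']))@np.array(c['R'])
E
python3 - <<'E'
import cv2
p=cv2.imread('pics/top0.png')
cv2.imwrite('pics/t_r.png',cv2.resize(p[150:290,270:460],None,fx=4,fy=4,interpolation=cv2.INTER_CUBIC))
cv2.imwrite('pics/t_l.png',cv2.resize(p[150:290,115:305],None,fx=4,fy=4,interpolation=cv2.INTER_CUBIC))
p=cv2.imread('pics/side0.png')
cv2.imwrite('pics/s.png',cv2.resize(p[110:390,210:370],None,fx=2.14,fy=2.14,interpolation=cv2.INTER_CUBIC))
E
```

```text
(no output)
```

View pics/t_r.png

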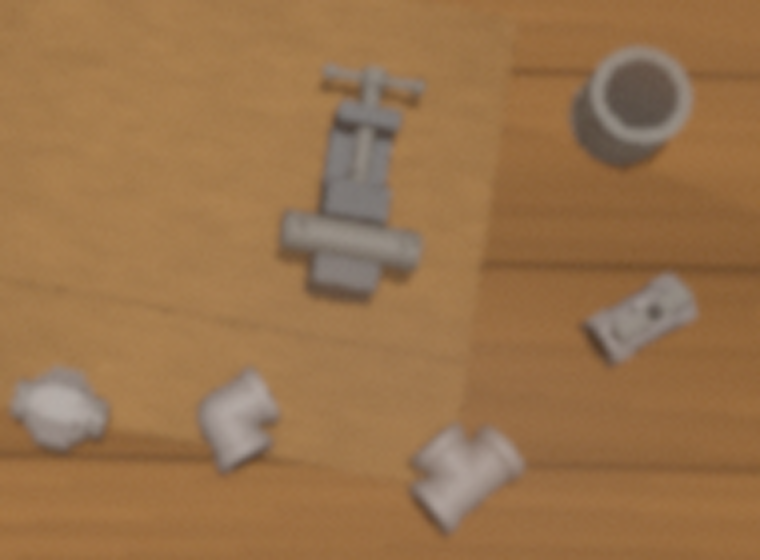

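View pics/t_l.png

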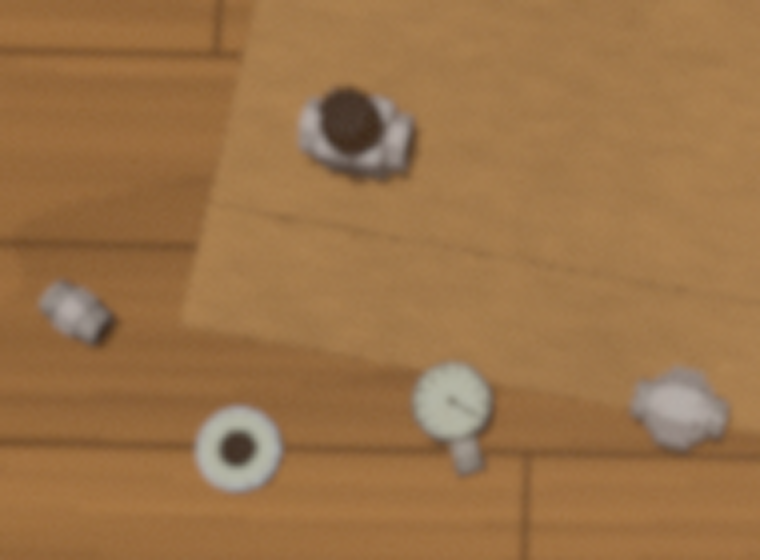

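View pics/s.png

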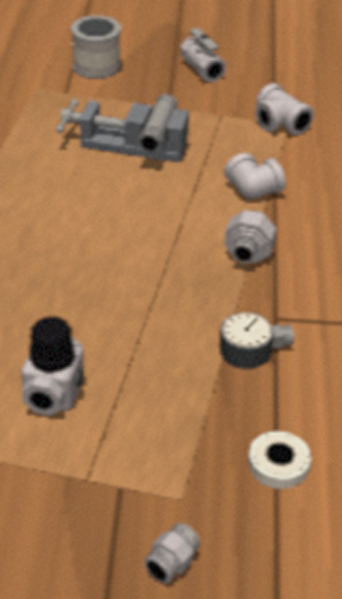

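```bash
python3 - <<'E'
from h import *
for n in ["top","side"]:
    d=np.load(f'pics/{n}0.npy'); P=cloud(n,d)
    m=(d>0)&(P[...,2]>0.007)&(P[...,2]<.12)&(P[...,0]>.25)&(P[...,0]<.75)&(abs(P[...,1])<.5)
    b=(d>0)&(abs(P[...,2])<.007)&(P[...,0]>.25)&(P[...,0]<.75)&(abs(P[...,1])<.5)
    print(n,'table z',np.median(P[b][:,2]),P[b][:,2].std())
    k,l,s,c=cv2.connectedComponentsWithStats(m.astype(np.uint8))
    for i in range(1,k):
        if s[i,4]<40: continue
        Q=P[l==i]; r=cv2.minAreaRect((Q[:,:2]*1000).astype(np.float32))
        ax=cv2.PCACompute(Q[:,:2].astype(np.float32),None)[1][0] if 0 else np.linalg.svd(Q[:,:2]-Q[:,:2].mean(0),full_matrices=0)[2][0]
        print(c[i].round(0),s[i,4],'mean',(Q[:,:2].mean(0)*1000).round(),'zmax',(np.percentile(Q[:,2],95)*1000).round(),'rect',np.round(r[0]),np.round(r[1]),round(r[2]),'pca',round(np.degrees(np.arctan2(ax[1],ax[0]))))
E
```

```text
top table z 4.243764226470846e-05 0.0026721412890235567
[428. 175.] 615 mean [ 646. -383.] zmax 64.0 rect [ 651. -387.] [64. 65.] 36 pca -48
[358. 199.] 1109 mean [ 583. -202.] zmax 54.0 rect [ 597. -206.] [ 91. 156.] 79 pca 170
[204. 183.] 514 mean [615. 204.] zmax 84.0 rect [621. 208.] [74. 53.] 75 pca -91
[430. 229.] 345 mean [ 506. -388.] zmax 53.0 rect [ 508. -391.] [34. 66.] 31 pca -58
[134. 227.] 188 mean [497. 386.] zmax 32.0 rect [498. 388.] [45. 29.] 59 pca -121
[228. 252.] 380 mean [437. 135.] zmax 33.0 rect [436. 131.] [70. 51.] 38 pca -163
[285. 251.] 348 mean [440. -11.] zmax 52.0 rect [442. -11.] [60. 50.] 76 pca 79
[329. 254.] 352 mean [ 435. -126.] zmax 40.0 rect [ 436. -127.] [52. 54.] 33 pca 168
[174. 262.] 336 mean [411. 276.] zmax 18.0 rect [411. 277.] [52. 53.] 11 pca -108
[385. 268.] 473 mean [ 404. -270.] zmax 41.0 rect [ 409. -274.] [53. 76.] 39 pca -50
side table z 6.532359835974051e-05 0.0016177859432829021
[254. 130.] 536 mean [ 648. -370.] zmax 60.0 rect [ 650. -384.] [62. 73.] 6 pca -161
[304. 135.] 299 mean [ 508. -379.] zmax 50.0 rect [ 512. -384.] [34. 73.] 42 pca 129
[341. 161.] 417 mean [ 405. -257.] zmax 38.0 rect [ 407. -266.] [55. 73.] 42 pca 145
[272. 169.] 1118 mean [ 582. -191.] zmax 52.0 rect [ 595. -196.] [ 97. 154.] 88 pca -12
[328. 192.] 419 mean [ 437. -117.] zmax 38.0 rect [ 436. -124.] [52. 58.] 34 pca 164
[326. 220.] 452 mean [441.   4.] zmax 50.0 rect [439.  -4.] [55. 52.] 27 pca -171
[327. 267.] 600 mean [436. 145.] zmax 31.0 rect [434. 135.] [71. 51.] 41 pca -157
[234. 281.] 1040 mean [617. 226.] zmax 82.0 rect [616. 211.] [75. 49.] 75 pca -131
[340. 323.] 560 mean [409. 283.] zmax 17.0 rect [409. 280.] [55. 53.] 77 pca 90
[290. 368.] 448 mean [496. 396.] zmax 31.0 rect [497. 391.] [45. 32.] 58 pca 52
```

```bash
cat >> h.py <<'E'
from scipy.spatial.transform import Rotation as Ro
def wshot(name):
    o=get_obs(); c=optics.camera_info("wrist"); p,d=optics.camera("wrist")
    cv2.imwrite(f"pics/{name}.png",p[:,:,::-1]); np.savez(f"pics/{name}.npz",d=d,R=c['R'],t=c['t'],vfov=c['vfov'],cx=c['cx'],cy=c['cy'])
    return p,d,c
def load(name):
    z=np.load(f"pics/{name}.npz"); return z['d'],{k:(z[k] if k in 'Rt' else float(z[k])) for k in ['R','t','vfov','cx','cy']}
def goto(x,y,z,jaw=None):
    """tcp target m; jaw=deg world direction of tool x (mod 180). prints row numbers"""
    o=get_obs(); R=Ro.from_quat(o['tool_rot']).as_matrix(); d=R.T@(np.array([x,y,z])-o['eef_pos'])*100
    cur=np.degrees(np.arctan2(R[1,0],R[0,0])); roll=0; 
    if jaw is not None:
        a=(cur-jaw+90)%180-90  # clockwise about down axis
        q6=np.degrees(o['joint_pos'][5]); roll=a
        print('q1,q6',np.degrees(o['joint_pos'][0]).round(),q6.round(),'alt roll',a-180*np.sign(a))
    print('dx dy dz',d.round(2),'roll',round(roll,1),'n rows',np.ceil(np.linalg.norm(d)/6.25),'cur jaw',cur.round(1),'t',o['clock'])
def comps(d,info,zmin=.007):
    P=cloud('wrist',d,info); m=((d>0)&(P[...,2]>zmin)&(P[...,2]<.12)).astype(np.uint8)
    return P,cv2.connectedComponentsWithStats(m)
E
python3 - <<'E'
from h import *
p,d,c=wshot('w0'); print(c, -np.array(c['R']).T@c['t'], get_obs()['eef_pos'])
goto(.56,-.05,.27)
E
```

```text
{'vfov': 68.32262948082773, 'cx': 279.50253589517956, 'cy': 203.75055314756563, 'R': array([[ 0.24657066,  0.96912261, -0.00206972],
       [ 0.91960572, -0.23329723,  0.316066  ],
       [ 0.30582384, -0.07983592, -0.94873495]]), 't': array([-0.49858258, -0.0414405 ,  0.38107208])} [0.04450383 0.50394294 0.37360241] [0.1230039  0.48415787 0.24461215]
dx dy dz [-41.01  55.51  -2.47] roll 0 n rows 12.0 cur jaw 75.7 t 0.15
```

View pics/w0.png

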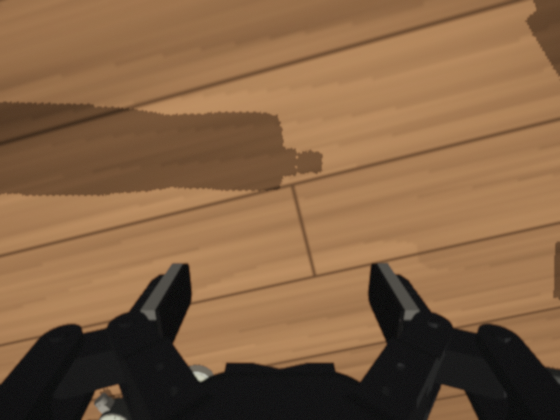

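```bash
python3 - <<'E'
from h import *
goto(.50,0.0,.28,81)
E
```

```text
q1,q6 76.0 90.0 alt roll 174.74524283142196
dx dy dz [-37.65  48.46  -3.48] roll -5.3 n rows 10.0 cur jaw 75.7 t 0.15
```

```bash
python3 -m inch '[[[8.5,-3.8,4.8,-0.35,0],[8.5,-7.5,9.7,-0.7,-1],[8.5,-11.3,14.5,-1.0,-2],[8.5,-15.1,19.4,-1.4,-3],[8.5,-18.8,24.2,-1.7,-4]]]'
python3 - <<'E'
from h import *
goto(.50,0.0,.28,81)
E
```

```text
clock: 0.78
eef_pos: [0.3121, 0.2407, 0.262]
tool_rot: [0.767, 0.641, -0.0, 0.0]
ft_force: [0.7, 0.8, -0.4]
grip_width: 0.0849
q1,q6 38.0 48.0 alt roll 178.80440279288592
dx dy dz [-20.37  22.76  -1.77] roll -1.2 n rows 5.0 cur jaw 79.8 t 0.775
```

```bash
python3 -m inch '[[[8.5,-4,4.5,-0.4,0],[8.5,-8,9,-0.8,-1],[8.5,-12.2,13.6,-1.2,-1],[8.5,-16.3,18.2,-1.5,-1],[8.5,-20.4,22.8,-1.8,-1]]]'
python3 - <<'E'
from h import *
goto(.50,0.0,.28,81)
p,d,c=wshot('w1'); 
P,(k,l,s,ce)=comps(d,c)
b=(d>0)&(abs(P[...,2])<.007);print(np.median(P[b][:,2]))
for i in range(1,k):
    if s[i,4]>60:
        Q=P[l==i];r=cv2.minAreaRect((Q[:,:2]*1000).astype(np.float32))
        print(ce[i].round(),s[i,4],(Q.mean(0)*1000).round(),'zmax',(Q[:,2].max()*1000).round(),'rect',np.round(r[0],1),np.round(r[1]),round(r[2]))
E
```

```text
clock: 1.4
eef_pos: [0.5012, -0.0023, 0.2803]
tool_rot: [0.762, 0.648, -0.0, 0.0]
ft_force: [0.1, 1.3, -0.4]
grip_width: 0.0849
q1,q6 -0.0 9.0 alt roll 179.7825550526343
dx dy dz [ 0.2  -0.16  0.03] roll -0.2 n rows 1.0 cur jaw 80.8 t 1.4
0.0007984878940933225
[505.  52.] 2009 [410. 275.  15.] zmax 18.0 rect [410.4 277.4] [53. 54.] 18
[386.  96.] 2071 [437. 134.  27.] zmax 32.0 rect [432.5 138.6] [51. 70.] 84
[ 50. 126.] 2736 [ 405. -264.   32.] zmax 42.0 rect [ 406.5 -268.8] [52. 67.] 40
[265. 121.] 1688 [440. -10.  42.] zmax 53.0 rect [441.5 -10. ] [60. 50.] 78
[171. 133.] 1727 [ 437. -123.   33.] zmax 43.0 rect [ 436.9 -125. ] [50. 54.] 33
[  9. 211.] 675 [ 501. -367.   22.] zmax 36.0 rect [ 514.3 -376.7] [30. 70.] 61
[141. 240.] 3928 [ 563. -196.   42.] zmax 55.0 rect [ 576.5 -194.3] [121.  92.] 7
[453. 234.] 2764 [612. 199.  53.] zmax 85.0 rect [616.4 207.8] [47. 76.] 3
[ 33. 313.] 2805 [ 644. -375.   47.] zmax 62.0 rect [ 651.1 -384. ] [61. 67.] 64
```

View pics/w1.png

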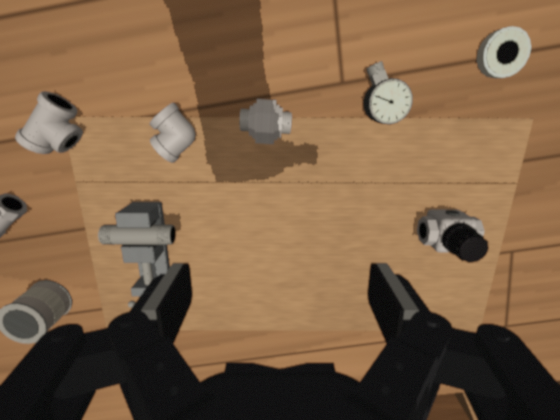

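```bash
python3 - <<'E'
from h import *
from scipy.optimize import least_squares
def data(n):
    if n=='w1': d,c=load('w1'); return cloud('wrist',d,c),d
    d=np.load(f'pics/{n}0.npy'); return cloud(n,d),d
for n in ['w1','top','side']:
    P,d=data(n); Q=P[d>0]
    o=np.array([.557,-.2]); th=np.radians(81)
    # knob
    K=Q[(Q[:,2]>.078)&(np.hypot(Q[:,0]-.617,Q[:,1]-.208)<.05)]
    kc,kr=cv2.minEnclosingCircle((K[:,:2]*1000).astype(np.float32))
    for it in range(3):
        u=np.array([np.cos(th),np.sin(th)]);v=np.array([np.sin(th),-np.cos(th)])
        s=(Q[:,:2]-o)@u; w=(Q[:,:2]-o)@v
        m=(abs(s)>.024)&(abs(s)<.05)&(abs(w)<.02)&(Q[:,2]>.03)&(Q[:,2]<.06)
        A=Q[m]
        def f(p):
            uu=np.array([np.cos(p[1]),np.sin(p[1])]);vv=np.array([uu[1],-uu[0]])
            return np.hypot((A[:,:2]-o)@vv-p[0],A[:,2]-.04-p[2])-.0132
        r=least_squares(f,[0,th,0],loss='soft_l1',f_scale=.001); 
        v=np.array([np.sin(r.x[1]),-np.cos(r.x[1])]); u=np.array([np.cos(r.x[1]),np.sin(r.x[1])])
        o=o+r.x[0]*v; th=r.x[1]
        s2=(A[:,:2]-o)@u; lo,hi=np.percentile(s2,[.5,99.5]); o=o+u*(lo+hi)/2
    rg=(np.array(kc)/1000-o)
    print(n,len(A),'pipe',(o*1000).round(1),'th',np.degrees(th).round(2),'ends',lo.round(4),hi.round(4),'dz',r.x[2].round(4),'rms',np.sqrt((f(r.x)**2).mean()).round(4),'knob',np.round(kc,1),round(kr,1),'dist',np.hypot(*rg).round(4),'dir',np.degrees(np.arctan2(rg[1],rg[0])).round(2))
E
```

```text
w1 766 pipe [ 553.9 -197.4] th 80.48 ends -0.0453 0.0453 dz 0.0001 rms 0.0021 knob [621.3 208. ] 19.5 dist 0.411 dir 80.56
top 168 pipe [ 554.2 -198.2] th 80.33 ends -0.0453 0.0453 dz -0.0003 rms 0.0023 knob [620.9 208. ] 18.2 dist 0.4116 dir 80.68
side 152 pipe [ 553.2 -196.2] th 80.67 ends -0.0482 0.0482 dz -0.0014 rms 0.0038 knob [619.8 210.8] 18.6 dist 0.4124 dir 80.71
```

```bash
python3 - <<'E'
from h import *
goto(.4415,-.010,.18,-12)
E
```

```text
q1,q6 -1.0 9.0 alt roll 92.42879881652908
dx dy dz [-1.21 -6.33  9.95] roll -87.6 n rows 2.0 cur jaw 80.4 t 1.45
```

```bash
python3 -m inch '[[[8.5,-1.2,-6.3,5,-10],[8.5,-1.2,-6.3,9.9,-20],[8.5,-1.2,-6.3,9.9,-30],[8.5,-1.2,-6.3,9.9,-40],[8.5,-1.2,-6.3,9.9,-50]]]'
python3 - <<'E'
from h import *
goto(.4415,-.010,.18,-12)
E
```

```text
clock: 2.08
eef_pos: [0.4411, -0.0098, 0.18]
tool_rot: [0.417, 0.909, -0.002, 0.002]
ft_force: [-0.7, -0.5, 0.2]
grip_width: 0.0849
q1,q6 -1.0 -42.0 alt roll 142.75621270721015
dx dy dz [-0.04  0.02  0.01] roll -37.2 n rows 1.0 cur jaw 130.8 t 2.075
```

```bash
python3 -m inch '[[[8.5,0,0,0,-10],[8.5,0,0,0,-20],[8.5,0,0,0,-30],[8.5,0,0,0,-37.2],[8.5,0,0,0,-37.2]]]'
cat >> h.py <<'E'
def look(name,near,rad=.07,zmin=.007):
    p,d,c=wshot(name); P,(k,l,s,ce)=comps(d,c,zmin)
    for i in range(1,k):
        Q=P[l==i]
        if s[i,4]<60 or np.hypot(*(Q[:,:2].mean(0)-near))>rad: continue
        for zz in (zmin,.5*Q[:,2].max()):
            q=Q[Q[:,2]>zz];r=cv2.minAreaRect((q[:,:2]*1000).astype(np.float32))
            print(ce[i].round(),s[i,4],'mean',(q.mean(0)*1000).round(1),'zmax',(q[:,2].max()*1000).round(),'rect',np.round(r[0],1),np.round(r[1],1),round(r[2],1))
E
python3 - <<'E'
from h import *
look('w2',(.4415,-.01))
goto(.4415,-.010,.18,-12)
E
```

```text
clock: 2.7
eef_pos: [0.4408, -0.0096, 0.1798]
tool_rot: [0.106, 0.994, -0.003, 0.001]
ft_force: [-0.2, -0.2, -0.3]
grip_width: 0.085
[279. 191.] 2748 mean [440.5 -14.8  41.4] zmax 53.0 rect [441.5 -10.8] [61.1 49.8] 77.6
[279. 191.] 2748 mean [440.7 -14.2  42.1] zmax 53.0 rect [441.5 -10.8] [61.1 49.8] 77.6
q1,q6 -1.0 -79.0 alt roll 179.8400612458925
dx dy dz [-0.07 -0.02 -0.01] roll -0.2 n rows 1.0 cur jaw 167.8 t 2.75
```

View pics/w2.png

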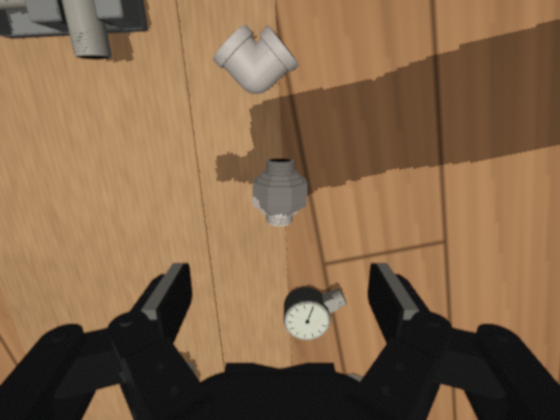

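```bash
python3 -m inch '[[[8.5,-0.1,-0.1,5.5,0],[8.5,-0.1,-0.1,11,0],[8.5,-0.1,-0.1,15,0],[8.5,-0.1,-0.1,15.9,0],[7,-0.1,-0.1,15.9,0]]]'; python3 -m inch '[[[3,0,0,0,0],[3,0,0,0,0],[3,0,0,0,0],[3,0,0,0,0],[3,0,0,0,0]]]'
```

```text
clock: 3.38
eef_pos: [0.4421, -0.0118, 0.0211]
tool_rot: [0.106, 0.994, -0.003, 0.001]
ft_force: [0.4, -0.1, -0.5]
grip_width: 0.0705
clock: 4.0
eef_pos: [0.4436, -0.0117, 0.023]
tool_rot: [0.106, 0.994, -0.003, 0.003]
ft_force: [-1.0, 0.4, 5.6]
grip_width: 0.049
```

```bash
python3 - <<'E'
from h import *
goto(.6072,.1248,.14,170.6)
E
```

```text
q1,q6 -1.0 -79.0 alt roll 177.19015171940148
dx dy dz [-13.18  16.75 -11.69] roll -2.8 n rows 4.0 cur jaw 167.8 t 4.0
```

```bash
python3 -m inch '[[[3,0,0,-4,0],[3,-1,1.2,-9,0],[3,-4.5,6,-11.7,-1],[3,-8.5,11,-11.7,-2],[3,-12.5,15.9,-11.7,-2.8]]]'; 
python3 - <<'E'
from h import *
goto(.6072,.1248,.14,170.6)
goto(.6072,.1248,.0235,170.6)
print(get_obs()['grip_width'])
E
```

```text
clock: 4.62
eef_pos: [0.5969, 0.1162, 0.1419]
tool_rot: [0.082, 0.997, -0.002, 0.004]
ft_force: [0.6, -0.9, -2.1]
grip_width: 0.0488
q1,q6 11.0 -69.0 alt roll 179.98764631144553
dx dy dz [-0.87  1.02  0.19] roll -0.0 n rows 1.0 cur jaw 170.6 t 4.625
q1,q6 11.0 -69.0 alt roll 179.98764631144553
dx dy dz [-0.77  1.07 11.84] roll -0.0 n rows 2.0 cur jaw 170.6 t 4.625
0.048791430241700545
```

```bash
python3 -m inch '[[[3,-0.8,1.1,1,0],[3,-0.8,1.1,5,0],[3,-0.8,1.1,9,0],[3,-0.77,1.07,11,0],[3,-0.77,1.07,11.8,0]]]'; 
python3 - <<'E'
from h import *
goto(.6072,.1248,.0232,170.6)
E
```

```text
clock: 5.25
eef_pos: [0.6046, 0.1239, 0.023]
tool_rot: [0.082, 0.997, -0.003, 0.002]
ft_force: [-14.7, -4.2, 30.8]
grip_width: 0.0491
q1,q6 12.0 -69.0 alt roll 179.95344806655407
dx dy dz [-0.24  0.13 -0.02] roll -0.0 n rows 1.0 cur jaw 170.6 t 5.25
```

```bash
python3 -m inch '[[[3,0,0,-0.3,0],[3,-0.25,0.13,-0.3,0],[3,-0.25,0.13,-0.3,0],[3,-0.25,0.13,-0.3,0],[3,-0.25,0.13,-0.2,0]]]'; 
python3 - <<'E'
from h import *
goto(.6072,.1248,.0232,170.6)
E
```

```text
clock: 5.88
eef_pos: [0.6074, 0.1248, 0.0251]
tool_rot: [0.082, 0.997, -0.003, 0.002]
ft_force: [-0.2, 0.6, -3.0]
grip_width: 0.0489
q1,q6 12.0 -69.0 alt roll 179.95473559553466
dx dy dz [ 0.02 -0.    0.19] roll -0.0 n rows 1.0 cur jaw 170.6 t 5.875
```

```bash
python3 -m inch '[[[3,0,0,0.1,0],[3,0,0,0.15,0],[6.5,0,0,0.15,0],[7.5,0,0,0.15,0],[8.5,0,0,0.1,0]]]'; python3 -m inch '[[[8.5,0,0,-2,0],[8.5,0,0,-6,0],[8.5,0,0,-12,0],[8.5,0,0,-16,0],[8.5,0,0,-16,0]]]'
python3 - <<'E'
from h import *
look('w3',(.6072,.1248),.03)
E
```

```text
clock: 6.5
eef_pos: [0.6077, 0.1249, 0.0245]
tool_rot: [0.082, 0.997, -0.003, 0.002]
ft_force: [0.6, 0.5, -0.9]
grip_width: 0.0848
clock: 7.12
eef_pos: [0.6098, 0.1265, 0.1898]
tool_rot: [0.082, 0.997, -0.002, 0.007]
ft_force: [1.0, 0.3, -0.5]
grip_width: 0.085
[284. 187.] 2581 mean [606.9 121.4  41.3] zmax 52.0 rect [607.7 125.3] [60.9 49.7] 80.5
[284. 187.] 2581 mean [607.  122.   42.1] zmax 52.0 rect [607.7 125.3] [60.9 49.7] 80.5
```

View pics/w3.png

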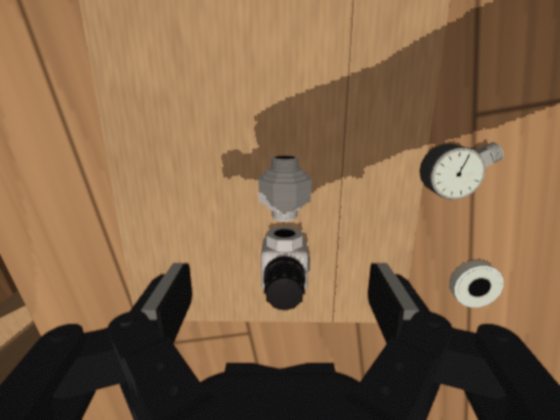

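```bash
python3 - <<'E'
from h import *
goto(.4975,.388,.17,148)
E
```

```text
q1,q6 12.0 -69.0 alt roll -157.44282271153537
dx dy dz [15.24 24.01  1.45] roll 22.6 n rows 5.0 cur jaw 170.6 t 7.175
```

```bash
python3 -m inch '[[[8.5,3,4.8,0,4],[8.5,6,9.6,0,8],[8.5,9.2,14.4,0,13],[8.5,12.2,19.2,0.5,18],[8.5,15.2,24,1.3,22.6]]]'; python3 - <<'E'
from h import *
look('w4',(.4975,.388),.06)
goto(.4975,.388,.17,148)
E
```

```text
clock: 7.8
eef_pos: [0.4964, 0.3888, 0.1696]
tool_rot: [0.277, 0.961, -0.002, 0.005]
ft_force: [0.8, 0.1, -1.0]
grip_width: 0.0852
[280. 193.] 1399 mean [496.7 386.8  25.7] zmax 32.0 rect [498.1 388.8] [42.9 30.1] 58.3
[280. 193.] 1399 mean [497.  387.3  26.2] zmax 32.0 rect [498.1 388.8] [42.9 30.1] 58.3
q1,q6 39.0 -19.0 alt roll -179.86059570999905
dx dy dz [-0.84 -0.35 -0.21] roll 0.1 n rows 1.0 cur jaw 148.1 t 7.85
```

View pics/w4.png

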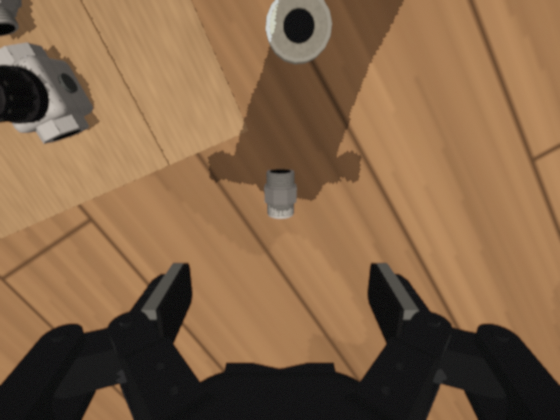

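```bash
python3 - <<'E'
from h import *
goto(.498,.3887,.018,148.3)
E
```

```text
q1,q6 39.0 -19.0 alt roll 179.83940429000094
dx dy dz [-0.77 -0.25 14.99] roll -0.2 n rows 3.0 cur jaw 148.1 t 7.85
```

```bash
python3 -m inch '[[[8.5,-0.7,-0.25,4,0],[8.5,-0.77,-0.25,9,0],[8.5,-0.77,-0.25,13,0],[8.5,-0.77,-0.25,14.8,0],[7,-0.77,-0.25,14.9,0]]]';  python3 - <<'E'
from h import *
goto(.498,.3887,.018,148.3)
E
```

```text
clock: 8.48
eef_pos: [0.4969, 0.3876, 0.0169]
tool_rot: [0.274, 0.962, -0.003, 0.001]
ft_force: [0.1, -0.3, -0.2]
grip_width: 0.0705
q1,q6 38.0 -20.0 alt roll 179.83657949820756
dx dy dz [-0.04  0.16 -0.11] roll -0.2 n rows 1.0 cur jaw 148.1 t 8.475
```

```bash
python3 -m inch '[[[5,-0.04,0.15,-0.1,0],[4,-0.04,0.15,-0.1,0],[2,-0.04,0.15,-0.1,0],[2,-0.04,0.15,-0.1,0],[2,-0.04,0.15,-0.1,0]]]';  python3 - <<'E'
from h import *
goto(.5816,-.0301,.12,170.6)
E
```

```text
clock: 9.1
eef_pos: [0.4992, 0.3895, 0.0199]
tool_rot: [0.275, 0.962, -0.001, 0.002]
ft_force: [0.4, 0.3, 6.7]
grip_width: 0.0283
q1,q6 38.0 -20.0 alt roll 157.53487012018192
dx dy dz [-29.2  -31.3   -9.82] roll -22.5 n rows 8.0 cur jaw 148.1 t 9.1
```

```bash
python3 -m inch '[[[2,0,0,-4,0],[2,-1,-1,-9,0],[2,-4,-4.3,-12,-5],[2,-8,-8.6,-12,-12],[2,-12,-12.9,-12,-18]]]';  python3 - <<'E'
from h import *
goto(.5816,-.0301,.12,170.6)
E
```

```text
clock: 9.72
eef_pos: [0.5327, 0.2158, 0.1413]
tool_rot: [0.118, 0.993, -0.002, 0.002]
ft_force: [0.4, 0.3, -1.4]
grip_width: 0.0282
q1,q6 22.0 -54.0 alt roll 175.80859827304462
dx dy dz [-10.52 -22.75   2.24] roll -4.2 n rows 5.0 cur jaw 166.4 t 9.725
```

```bash
python3 -m inch '[[[2,-2.4,-5,0,-2],[2,-4.8,-10.5,0,-4.2],[2,-7.2,-16,0,-4.2],[2,-9.5,-21,1,-4.2],[2,-10.5,-22.7,2.2,-4.2]]]';  python3 - <<'E'
from h import *
goto(.5816,-.0301,.022,170.6)
E
```

```text
clock: 10.35
eef_pos: [0.5817, -0.0329, 0.1203]
tool_rot: [0.084, 0.996, -0.002, 0.003]
ft_force: [-0.5, 0.6, -1.8]
grip_width: 0.0282
q1,q6 -3.0 -83.0 alt roll 179.77228670554837
dx dy dz [0.11 0.3  9.83] roll -0.2 n rows 2.0 cur jaw 170.4 t 10.35
```

```bash
python3 -m inch '[[[2,0.1,0.3,2,0],[2,0.1,0.3,5,0],[2,0.1,0.3,8.5,0],[2,0.1,0.3,9.4,0],[2,0.1,0.3,9.4,0]]]';  python3 - <<'E'
from h import *
goto(.5816,-.0301,.021,170.6)
E
```

```text
clock: 10.98
eef_pos: [0.5812, -0.0296, 0.0258]
tool_rot: [0.084, 0.996, -0.002, 0.002]
ft_force: [-0.4, -0.2, -1.8]
grip_width: 0.0285
q1,q6 -3.0 -83.0 alt roll 179.80962547797603
dx dy dz [-0.04 -0.04  0.48] roll -0.2 n rows 1.0 cur jaw 170.4 t 10.975
```

```bash
python3 -m inch '[[[2,0,-0.04,0.3,0],[2,0,-0.04,0.5,0],[2,0,-0.04,0.5,0],[2,0,-0.04,0.5,0],[2,0,-0.04,0.5,0]]]'; python3 - <<'E'
from h import *
print(get_obs()['ft_force'],get_obs()['eef_pos'])
E
```

```text
clock: 11.6
eef_pos: [0.5812, -0.0301, 0.021]
tool_rot: [0.084, 0.996, -0.002, 0.002]
ft_force: [0.2, 0.9, -1.6]
grip_width: 0.028
[ 0.15850591  0.94524163 -1.5794221 ] [ 0.58123611 -0.03005287  0.02102445]
```

Not yet in contact; lower 1 mm while releasing.

```bash
python3 -m inch '[[[2,0,0,0.1,0],[2,0,0,0.1,0],[5,0,0,0.1,0],[7,0,0,0.1,0],[8.5,0,0,0.05,0]]]'; python3 -m inch '[[[8.5,0,0,-2,0],[8.5,0,0,-6,0],[8.5,0,0,-12,0],[8.5,0,0,-16,0],[8.5,0,0,-16,0]]]'
python3 - <<'E'
from h import *
look('w5',(.5816,-.0301),.03)
goto(.4065,-.269,.18,None)
E
```

```text
clock: 12.22
eef_pos: [0.5814, -0.0301, 0.0207]
tool_rot: [0.084, 0.996, -0.002, 0.002]
ft_force: [0.1, -1.1, 0.3]
grip_width: 0.0808
clock: 12.85
eef_pos: [0.5835, -0.0296, 0.1855]
tool_rot: [0.084, 0.996, -0.002, 0.007]
ft_force: [-0.8, 0.4, -1.1]
grip_width: 0.0847
[284. 185.] 1282 mean [580.9 -33.4  25.7] zmax 32.0 rect [581.2 -31.3] [42.8 29.8] 80.2
[284. 185.] 1282 mean [581.1 -32.7  26.3] zmax 32.0 rect [581.4 -31.2] [42.7 29.6] 80.4
dx dy dz [ 13.31 -26.54   0.23] roll 0 n rows 5.0 cur jaw 170.4 t 12.9
```

View pics/w5.png

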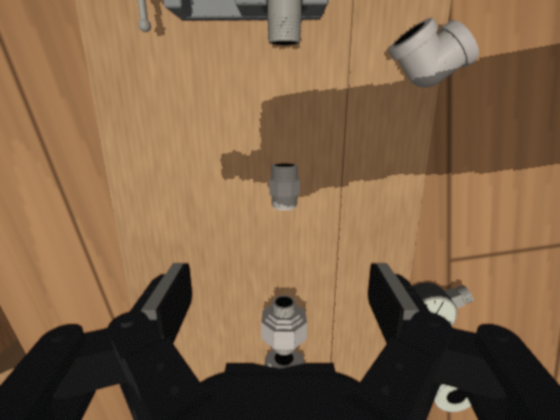

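```bash
python3 -m inch '[[[8.5,2.7,-5.3,0,0],[8.5,5.4,-10.6,0,0],[8.5,8,-15.9,0,0],[8.5,10.7,-21.2,0,0],[8.5,13.3,-26.5,0.5,0]]]'
python3 - <<'E'
from h import *
goto(.4065,-.269,.18,None)
look('w6',(.4065,-.269),.05)
d,c=load('w6'); p=cv2.imread('pics/w6.png'); 
E
```

```text
clock: 13.52
eef_pos: [0.4048, -0.2695, 0.1759]
tool_rot: [0.083, 0.997, -0.001, 0.003]
ft_force: [0.8, -0.6, -0.3]
grip_width: 0.0853
dx dy dz [-0.17  0.08 -0.4 ] roll 0 n rows 1.0 cur jaw 170.4 t 13.525
[280. 190.] 3547 mean [ 404.4 -274.4   34.5] zmax 42.0 rect [ 406.2 -271.1] [52.7 66.2] 39.9
[280. 190.] 3547 mean [ 404.4 -274.1   34.7] zmax 42.0 rect [ 406.2 -271.1] [52.7 66.2] 39.9
```

View pics/w6.png

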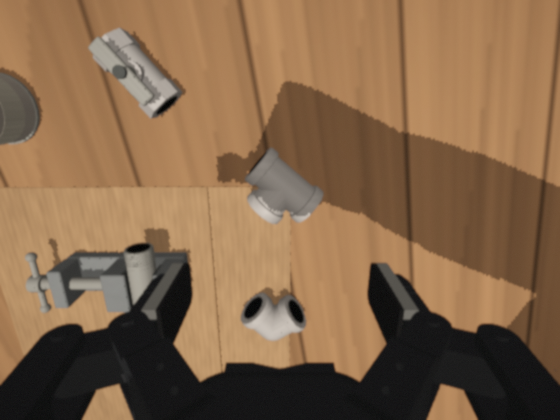

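```bash
python3 - <<'E'
from h import *
goto(.4074,-.2701,.02,39.9)
E
python3 -m inch '[[[8.5,-0.2,0.1,0,-10],[8.5,-0.2,0.1,0,-20],[8.5,-0.2,0.1,0,-30],[8.5,-0.2,0.1,0,-40],[8.5,-0.2,0.1,0,-49.5]]]'
python3 - <<'E'
from h import *
goto(.4074,-.2701,.02,39.9)
E
```

```text
q1,q6 -34.0 -114.0 alt roll 130.0882088820921
dx dy dz [-0.61  0.63 15.5 ] roll -49.9 n rows 3.0 cur jaw 170.0 t 13.575
clock: 14.2
eef_pos: [0.4013, -0.2728, 0.1732]
tool_rot: [-0.34, 0.94, -0.002, -0.001]
ft_force: [0.7, 0.4, 0.5]
grip_width: 0.0849
q1,q6 -34.0 -164.0 alt roll 179.8964892607207
dx dy dz [-0.7  -0.15 15.32] roll -0.1 n rows 3.0 cur jaw -140.2 t 14.2
```

```bash
python3 - <<'E'
from h import *
look('w7',(.4065,-.269),.05)
goto(.4074,-.2701,.02,39.9)
E
```

```text
[275. 191.] 3575 mean [ 407.4 -274.2   34.4] zmax 41.0 rect [ 406.8 -271. ] [52.6 66.6] 39.1
[275. 191.] 3575 mean [ 407.  -273.6   34.9] zmax 41.0 rect [ 406.8 -270.7] [52.  66.4] 40.0
q1,q6 -34.0 -164.0 alt roll -179.9121389223182
dx dy dz [-0.7  -0.14 15.33] roll 0.1 n rows 3.0 cur jaw -140.0 t 14.25
```

```bash
python3 -m inch '[[[8.5,-0.7,-0.15,4.5,0],[8.5,-0.7,-0.15,9.5,0],[8.5,-0.7,-0.15,13.5,0],[8.5,-0.7,-0.15,15.2,0],[8.5,-0.7,-0.15,15.2,0]]]';  python3 - <<'E'
from h import *
goto(.4074,-.2701,.02,39.9)
E
```

```text
clock: 14.88
eef_pos: [0.4053, -0.2685, 0.0188]
tool_rot: [-0.341, 0.94, 0.001, -0.003]
ft_force: [-0.0, -0.4, -0.1]
grip_width: 0.0852
q1,q6 -33.0 -163.0 alt roll 179.9978039262734
dx dy dz [-0.06 -0.26 -0.12] roll -0.0 n rows 1.0 cur jaw -140.1 t 14.875
```

```bash
python3 -m inch '[[[7.5,-0.06,-0.26,-0.1,0],[6.5,-0.06,-0.26,-0.1,0],[4,-0.06,-0.26,-0.1,0],[3,-0.06,-0.26,-0.1,0],[3,-0.06,-0.26,-0.1,0]]]';  python3 - <<'E'
from h import *
goto(.6015,.0416,.13,-9.4)
E
```

```text
clock: 15.5
eef_pos: [0.4084, -0.2706, 0.021]
tool_rot: [-0.341, 0.94, -0.0, -0.002]
ft_force: [-0.9, 0.5, 6.3]
grip_width: 0.0483
q1,q6 -33.0 -163.0 alt roll -130.7056281957444
dx dy dz [-34.79  11.58 -11.04] roll 49.3 n rows 7.0 cur jaw -140.1 t 15.5
```

```bash
python3 -m inch '[[[3,0,0,-5,0],[3,-2,0.7,-10,6],[3,-6.5,2.2,-12,16],[3,-12,4,-12,26],[3,-17.5,5.8,-12,36]]]';  python3 - <<'E'
from h import *
goto(.6015,.0416,.13,-9.4)
E
```

```text
clock: 16.12
eef_pos: [0.5042, -0.1165, 0.1405]
tool_rot: [-0.038, 0.999, -0.001, -0.002]
ft_force: [0.8, -0.8, -2.9]
grip_width: 0.0485
q1,q6 -13.0 -107.0 alt roll -166.3006456749295
dx dy dz [-10.9   15.04   0.98] roll 13.7 n rows 3.0 cur jaw -175.7 t 16.125
```

```bash
python3 -m inch '[[[3,-3,4,0,5],[3,-6,8,0,10],[3,-9,12,0.5,13.7],[3,-10.9,15,1,13.7],[3,-10.9,15,1,13.7]]]';  python3 - <<'E'
from h import *
goto(.6015,.0416,.025,-9.4)
E
```

```text
clock: 16.75
eef_pos: [0.6015, 0.0437, 0.1281]
tool_rot: [0.08, 0.997, -0.001, -0.003]
ft_force: [-0.7, -1.1, -2.1]
grip_width: 0.0487
q1,q6 4.0 -77.0 alt roll -179.77638034851873
dx dy dz [-0.09 -0.17 10.31] roll 0.2 n rows 2.0 cur jaw 170.8 t 16.75
```

```bash
python3 -m inch '[[[3,-0.05,-0.25,2,0],[3,-0.05,-0.25,5.5,0],[3,-0.05,-0.25,9,0.2],[3,-0.05,-0.25,10.3,0.2],[3,-0.05,-0.25,10.3,0.2]]]';  python3 - <<'E'
from h import *
goto(.6013,.0406,.0218,-9.4)
E
```

```text
clock: 17.38
eef_pos: [0.5999, 0.0402, 0.0244]
tool_rot: [0.082, 0.997, -0.002, -0.004]
ft_force: [-0.7, -0.6, -1.3]
grip_width: 0.0483
q1,q6 4.0 -77.0 alt roll 179.97934458897453
dx dy dz [-0.13  0.06  0.26] roll -0.0 n rows 1.0 cur jaw 170.6 t 17.375
```

```bash
python3 -m inch '[[[3,-0.13,0.06,0.1,0],[3,-0.13,0.06,0.25,0],[3,-0.13,0.06,0.3,0],[3,-0.13,0.06,0.3,0],[3,-0.13,0.06,0.3,0]]]'
```

```text
clock: 18.0
eef_pos: [0.6013, 0.0406, 0.0216]
tool_rot: [0.082, 0.997, -0.002, -0.004]
ft_force: [-0.6, 0.1, -2.2]
grip_width: 0.0483
```

```bash
python3 -m inch '[[[3,0,0,0.08,0],[3,0,0,0.08,0],[5.5,0,0,0.08,0],[7,0,0,0.08,0],[8.5,0,0,0.0,0]]]'; python3 -m inch '[[[8.5,0,0,-2,0],[8.5,0,0,-6,0],[8.5,0,0,-12,0],[8.5,0,0,-16,0],[8.5,0,0,-16,0]]]'
python3 - <<'E'
from h import *
look('w8',(.6,.041),.03)
goto(.435,.136,.18,None)
E
```

```text
clock: 18.62
eef_pos: [0.6015, 0.0407, 0.0216]
tool_rot: [0.082, 0.997, -0.002, -0.004]
ft_force: [0.1, 1.4, -0.2]
grip_width: 0.0843
clock: 19.25
eef_pos: [0.6055, 0.0413, 0.1865]
tool_rot: [0.082, 0.997, -0.001, 0.001]
ft_force: [0.2, 0.3, -1.0]
grip_width: 0.0851
[287. 188.] 3258 mean [598.7  38.7  34.4] zmax 42.0 rect [600.4  41.2] [66.2 52.6] 80.4
[287. 188.] 3258 mean [598.9  39.3  34.9] zmax 42.0 rect [600.4  41.2] [66.2 52.5] 80.4
dx dy dz [18.22  6.59  0.41] roll 0 n rows 4.0 cur jaw 170.6 t 19.3
```

View pics/w8.png

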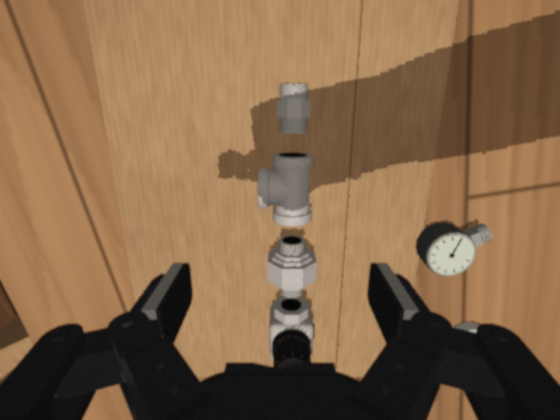

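```bash
python3 -m inch '[[[8.5,3.6,1.3,0,10],[8.5,7.2,2.6,0,20],[8.5,11,4,0.2,30],[8.5,14.8,5.3,0.4,40],[8.5,18.2,6.6,0.4,50]]]';python3 -m inch '[[[8.5,0,0,0,10],[8.5,0,0,0,10],[8.5,0,0,0,10],[8.5,0,0,0,10],[8.5,0,0,0,10]]]'
python3 - <<'E'
from h import *
look('w9',(.435,.136),.05)
goto(.435,.136,.18,110)
d,c=load('w9'); P=cloud('wrist',d,c); 
Q=P[(d>0)&(P[...,2]>.024)&(np.hypot(P[...,0]-.435,P[...,1]-.136)<.06)]
cc=cv2.minEnclosingCircle((Q[:,:2]*1000).astype(np.float32)); print('case',cc)
S=P[(d>0)&(P[...,2]>.007)&(np.hypot(P[...,0]-cc[0][0]/1000,P[...,1]-cc[0][1]/1000)<.06)]
S=S[np.hypot(S[:,0]-cc[0][0]/1000,S[:,1]-cc[0][1]/1000)>.031]
m=S[:,:2].mean(0)*1000-cc[0]; print(len(S),m,np.degrees(np.arctan2(m[1],m[0])),np.hypot(*(S[:,:2]*1000-cc[0]).T).max())
E
```

```text
clock: 19.92
eef_pos: [0.4326, 0.1361, 0.1782]
tool_rot: [0.498, 0.867, -0.003, -0.002]
ft_force: [0.4, 0.8, -0.9]
grip_width: 0.0853
clock: 20.55
eef_pos: [0.4328, 0.1359, 0.178]
tool_rot: [0.572, 0.82, -0.004, -0.002]
ft_force: [-0.6, -0.9, 0.6]
grip_width: 0.0849
[279. 195.] 2745 mean [435.  135.3  27.4] zmax 32.0 rect [432.3 134.5] [70.8 50.8] 18.5
[279. 195.] 2745 mean [435.6 135.6  27.9] zmax 32.0 rect [432.3 134.5] [70.8 50.8] 18.5
q1,q6 17.0 -3.0 alt roll -179.74156971003345
dx dy dz [-0.07  0.21 -0.2 ] roll 0.3 n rows 1.0 cur jaw 110.3 t 20.6
case ((434.7921447753906, 135.9260711669922), 59.99652099609375)
20056 [-9.8979875  -4.40310258] -156.01819306871496 59.999887487193845
```

View pics/w9.png

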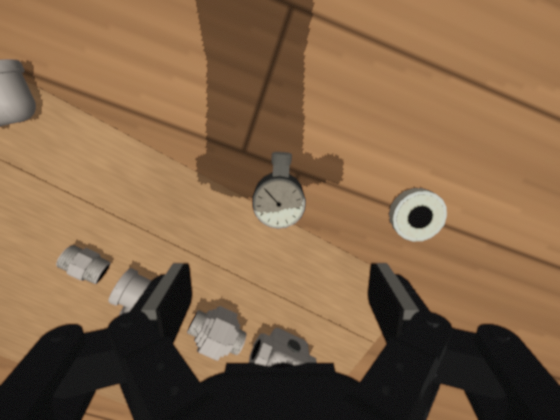

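```bash
python3 - <<'E'
from h import *
d,c=load('w9'); P=cloud('wrist',d,c); z=P[...,2]
Q=P[(d>0)&(z>.025)&(z<.04)&(np.hypot(P[...,0]-.435,P[...,1]-.136)<.045)]
cc=cv2.minEnclosingCircle((Q[:,:2]*1000).astype(np.float32)); print('case',cc,len(Q))
S=P[(d>0)&(z>.009)&(z<.04)&(np.hypot(P[...,0]-.435,P[...,1]-.136)<.06)]
D=S[:,:2]*1000-cc[0]; r=np.hypot(*D.T); m=D[(r>32)].mean(0); print(len(S),np.degrees(np.arctan2(m[1],m[0])),r.max())
goto(cc[0][0]/1000,cc[0][1]/1000,.017,108.5)
E
```

```text
case ((433.5483703613281, 133.93959045410156), 34.79063415527344) 2189
2727 -173.72115822452713 37.62283571650516
q1,q6 17.0 -3.0 alt roll -178.24156971003345
dx dy dz [-0.21  0.13 16.1 ] roll 1.8 n rows 3.0 cur jaw 110.3 t 20.6
```

```bash
python3 - <<'E'
from h import *
d,c=load('w9'); p=cv2.imread('pics/w9.png')
cv2.imwrite('pics/w9c.png',cv2.resize(p[135:245,220:340],None,fx=5,fy=5,interpolation=cv2.INTER_CUBIC))
for u,v,z in [(279,200,.028),(253,200,.028),(305,200,.028),(279,173,.028),(279,227,.028),(282,154,.022)]:
    print(u,v,(unproj('wrist',u,v,z=z,info=c)*1000).round(1))
E
```

```text
279 200 [439.5 137.3  28. ]
253 200 [448.  114.2  28. ]
305 200 [431.  160.3  28. ]
279 173 [415.1 128.3  28. ]
279 227 [465.4 146.8  28. ]
282 154 [398.6 125.1  22. ]
```

View pics/w9c.png

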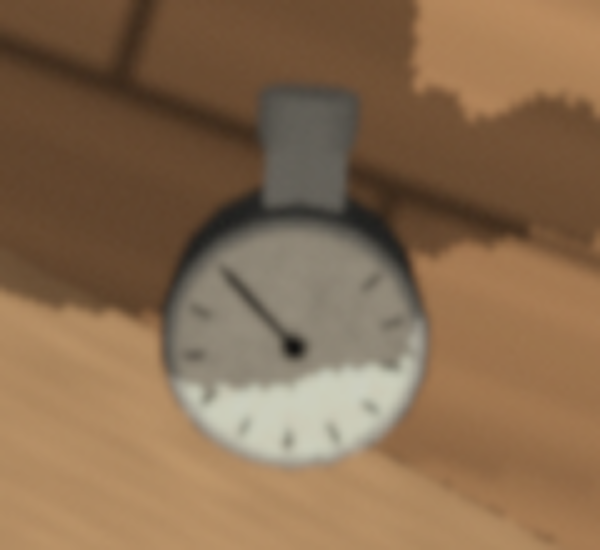

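```bash
python3 - <<'E'
from h import *
goto(.4417,.138,.0175,107.5)
E
```

```text
q1,q6 17.0 -3.0 alt roll -177.24156971003345
dx dy dz [-0.11  1.04 16.05] roll 2.8 n rows 3.0 cur jaw 110.3 t 20.6
```

```bash
python3 -m inch '[[[8.5,-0.1,0.8,4.5,2.8],[8.5,-0.1,1.04,9.5,2.8],[8.5,-0.1,1.04,14,2.8],[8.5,-0.1,1.04,15.9,2.8],[8.5,-0.1,1.04,15.9,2.8]]]';  python3 - <<'E'
from h import *
goto(.4417,.138,.0175,107.5)
E
```

```text
clock: 21.22
eef_pos: [0.4403, 0.1375, 0.0175]
tool_rot: [0.592, 0.806, -0.005, -0.003]
ft_force: [-0.3, -0.5, 0.7]
grip_width: 0.0847
q1,q6 17.0 -0.0 alt roll 179.96174724000792
dx dy dz [ 0.    0.15 -0.  ] roll -0.0 n rows 1.0 cur jaw 107.5 t 21.225
```

```bash
python3 -m inch '[[[7.5,0,0.15,0,0],[6.5,0,0.15,0,0],[4.5,0,0.15,0,0],[4,0,0.15,0,0],[4,0,0.15,0,0]]]';  python3 - <<'E'
from h import *
goto(.6913,.0267,.14,80.6)
E
```

```text
clock: 21.85
eef_pos: [0.4428, 0.1383, 0.0189]
tool_rot: [0.592, 0.806, -0.004, -0.002]
ft_force: [-0.5, 1.2, 5.9]
grip_width: 0.0502
q1,q6 17.0 -0.0 alt roll -153.13354823983002
dx dy dz [-18.12  20.24 -12.28] roll 26.9 n rows 5.0 cur jaw 107.5 t 21.85
```

```bash
python3 -m inch '[[[4,0,0,-5,0],[4,-2,2.3,-10,5],[4,-6,6.7,-12.3,12],[4,-10,11.2,-12.3,18],[4,-14,15.7,-12.3,26.9]]]';  python3 - <<'E'
from h import *
goto(.6913,.0267,.12,80.6)
E
```

```text
clock: 22.48
eef_pos: [0.6375, 0.0517, 0.1419]
tool_rot: [0.764, 0.645, -0.003, -0.001]
ft_force: [0.4, 0.8, -2.2]
grip_width: 0.05
q1,q6 5.0 14.0 alt roll 179.705638262705
dx dy dz [-1.54  5.73  2.16] roll -0.3 n rows 2.0 cur jaw 80.3 t 22.475
```

```bash
python3 -m inch '[[[4,-1.5,5.8,1,0],[4,-1.5,5.8,3,0],[4,-1.5,5.8,6,0],[4,-1.5,5.8,10,0],[4,-1.5,5.8,11.6,0]]]';  python3 - <<'E'
from h import *
goto(.6923,.0265,.0195,80.6)
E
```

```text
clock: 23.1
eef_pos: [0.689, 0.0266, 0.0224]
tool_rot: [0.764, 0.645, -0.006, -0.003]
ft_force: [-0.4, 0.5, -2.1]
grip_width: 0.0504
q1,q6 2.0 12.0 alt roll 179.70545643716446
dx dy dz [0.05 0.33 0.29] roll -0.3 n rows 1.0 cur jaw 80.3 t 23.1
```

```bash
python3 -m inch '[[[4,0.05,0.33,0.1,-0.3],[4,0.05,0.33,0.25,-0.3],[4,0.05,0.33,0.3,-0.3],[4,0.05,0.33,0.3,-0.3],[4,0.05,0.33,0.3,-0.3]]]'
```

```text
clock: 23.72
eef_pos: [0.6926, 0.0265, 0.0202]
tool_rot: [0.763, 0.647, -0.005, -0.002]
ft_force: [0.4, 0.3, -2.4]
grip_width: 0.0505
```

```bash
python3 -m inch '[[[4,0,0,0.13,0],[4,0,0,0.13,0],[6,0,0,0.13,0],[7.5,0,0,0.13,0],[8.5,0,0,0.0,0]]]'; python3 -m inch '[[[8.5,0,0,-2,0],[8.5,0,0,-6,0],[8.5,0,0,-12,0],[8.5,0,-1,-16,0],[8.5,0,-4,-16,0]]]'
python3 - <<'E'
from h import *
look('w10',(.69,.0267),.03)
d,c=load('w10'); p=cv2.imread('pics/w10.png')
cv2.imwrite('pics/w10b.png',cv2.resize(p[60:270,160:400],None,fx=3,fy=2.8,interpolation=cv2.INTER_CUBIC))
E
```

```text
clock: 24.35
eef_pos: [0.6926, 0.0265, 0.0202]
tool_rot: [0.763, 0.647, -0.005, -0.002]
ft_force: [1.0, -0.4, 0.2]
grip_width: 0.0848
clock: 24.98
eef_pos: [0.6584, 0.0336, 0.1859]
tool_rot: [0.763, 0.647, -0.001, 0.001]
ft_force: [-1.1, -0.3, -0.6]
grip_width: 0.0853
[279. 214.] 2517 mean [684.2  27.6  27.1] zmax 32.0 rect [682.4  24. ] [70.9 51.3] 11.5
[279. 214.] 2517 mean [685.1  27.5  27.8] zmax 32.0 rect [682.7  23.9] [70.2 51.3] 12.8
```

View pics/w10.png

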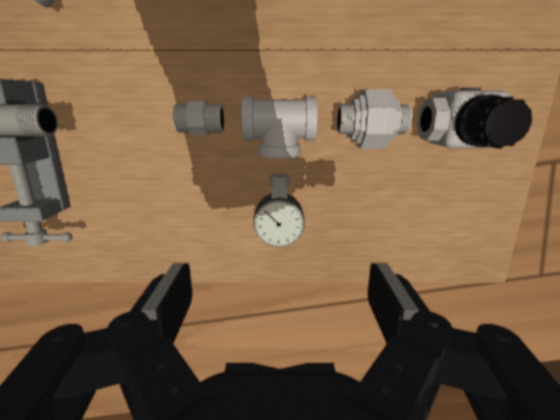

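```bash
python3 - <<'E'
from h import *
goto(.508,-.389,.18,31)
E
```

```text
q1,q6 3.0 12.0 alt roll -130.3626143261157
dx dy dz [-44.1   -7.29   0.59] roll 49.6 n rows 8.0 cur jaw 80.6 t 25.025
```

```bash
python3 -m inch '[[[8.5,-5.5,-0.9,0,7],[8.5,-11,-1.8,0,14],[8.5,-16.5,-2.7,0,21],[8.5,-22,-3.6,0,28],[8.5,-27.5,-4.5,0,35]]]';  python3 - <<'E'
from h import *
goto(.508,-.389,.18,31)
E
```

```text
clock: 25.65
eef_pos: [0.5618, -0.2313, 0.1849]
tool_rot: [0.922, 0.386, -0.006, -0.001]
ft_force: [-0.5, -0.0, -0.0]
grip_width: 0.0851
q1,q6 -22.0 22.0 alt roll -165.58471735498458
dx dy dz [-15.     7.25   0.6 ] roll 14.4 n rows 3.0 cur jaw 45.4 t 25.65
```

```bash
python3 -m inch '[[[8.5,-4,2,0,5],[8.5,-8,4,0,10],[8.5,-12,5.8,0.3,14.4],[8.5,-15,7.25,0.6,14.4],[8.5,-15,7.25,0.6,14.4]]]';  python3 - <<'E'
from h import *
look('w11',(.508,-.389),.06)
goto(.508,-.389,.18,31)
E
```

```text
clock: 26.28
eef_pos: [0.5066, -0.3913, 0.1794]
tool_rot: [0.964, 0.265, -0.006, -0.0]
ft_force: [0.3, -0.3, -0.6]
grip_width: 0.0849
[283. 190.] 2420 mean [ 506.2 -387.1   36.6] zmax 55.0 rect [ 508.4 -390.9] [33.8 64.9] 31.0
[283. 190.] 2420 mean [ 506.7 -388.    40.4] zmax 55.0 rect [ 508.1 -391.1] [29.5 64.8] 30.9
q1,q6 -37.0 22.0 alt roll 179.88551571847387
dx dy dz [ 0.1  -0.04 -0.04] roll -0.1 n rows 1.0 cur jaw 30.9 t 26.325
```

View pics/w11.png

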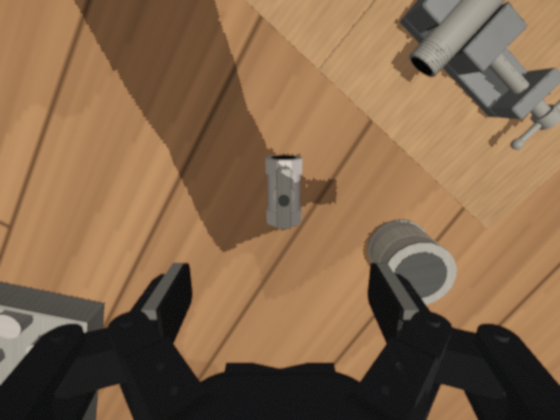

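```bash
python3 - <<'E'
from h import *
goto(.5084,-.3909,.018,31)
E
```

```text
q1,q6 -37.0 22.0 alt roll 179.88551571847387
dx dy dz [ 0.22  0.21 16.15] roll -0.1 n rows 3.0 cur jaw 30.9 t 26.325
```

```bash
python3 -m inch '[[[8.5,0,0.2,4.5,0],[8.5,0,0.2,9.5,0],[8.5,0.1,0.2,14,0],[8.5,0.2,0.2,15.9,0],[8.5,0.2,0.2,15.9,0]]]';  python3 - <<'E'
from h import *
goto(.5084,-.3909,.018,31)
E
```

```text
clock: 26.95
eef_pos: [0.5075, -0.3884, 0.0185]
tool_rot: [0.964, 0.267, -0.007, -0.003]
ft_force: [-0.3, -0.1, 1.6]
grip_width: 0.0848
q1,q6 -37.0 22.0 alt roll -179.99642418063712
dx dy dz [-0.05  0.26  0.05] roll 0.0 n rows 1.0 cur jaw 31.0 t 26.95
```

```bash
python3 -m inch '[[[7.5,-0.05,0.26,0.05,0],[6,-0.05,0.26,0.05,0],[3,-0.05,0.26,0.05,0],[2,-0.05,0.26,0.05,0],[2,-0.05,0.26,0.05,0]]]';  python3 - <<'E'
from h import *
goto(.5696,-.1021,.14,-9.4)
E
```

```text
clock: 27.58
eef_pos: [0.509, -0.3913, 0.0192]
tool_rot: [0.964, 0.267, -0.007, -0.002]
ft_force: [-0.7, 1.8, 4.9]
grip_width: 0.03
q1,q6 -37.0 22.0 alt roll -139.597097687638
dx dy dz [ 19.95 -21.76 -12.16] roll 40.4 n rows 6.0 cur jaw 31.0 t 27.575
```

```bash
python3 -m inch '[[[2,0,0,-5,0],[2,1,-1,-10,8],[2,4,-4.5,-12.2,16],[2,8,-8.7,-12.2,24],[2,12,-13,-12.2,32]]]';  python3 - <<'E'
from h import *
goto(.5696,-.1021,.13,-9.4); print(get_obs()['grip_width'])
E
```

```text
clock: 28.2
eef_pos: [0.5463, -0.2168, 0.1404]
tool_rot: [1.0, -0.012, -0.007, -0.0]
ft_force: [1.6, 0.0, -2.3]
grip_width: 0.0302
q1,q6 -22.0 70.0 alt roll -171.94526603254792
dx dy dz [  2.07 -11.53   1.01] roll 8.1 n rows 2.0 cur jaw -1.3 t 28.2
0.030151889570404725
```

```bash
python3 -m inch '[[[2,0.9,-5,0,4],[2,1.9,-10,0,8.1],[2,2.07,-11.5,0.5,8.1],[2,2.07,-11.5,1,8.1],[2,2.07,-11.5,1,8.1]]]';  python3 - <<'E'
from h import *
goto(.5696,-.1021,.024,-9.4); print(get_obs()['grip_width'])
E
```

```text
clock: 28.82
eef_pos: [0.5686, -0.1036, 0.129]
tool_rot: [0.997, -0.083, -0.008, 0.001]
ft_force: [0.2, -0.1, -3.2]
grip_width: 0.0301
q1,q6 -10.0 89.0 alt roll 179.87950639048705
dx dy dz [ 0.25 -0.19 10.5 ] roll -0.1 n rows 2.0 cur jaw -9.5 t 28.825
0.030066390661326537
```

```bash
python3 -m inch '[[[2,0.2,-0.19,2,0],[2,0.25,-0.19,5.5,0],[2,0.25,-0.19,9,0],[2,0.25,-0.19,10.3,0],[2,0.25,-0.19,10.3,0]]]';  python3 - <<'E'
from h import *
goto(.5696,-.1021,.0195,-9.4)
E
```

```text
clock: 29.45
eef_pos: [0.5689, -0.1031, 0.0253]
tool_rot: [0.996, -0.084, -0.009, 0.001]
ft_force: [0.3, 0.3, -2.9]
grip_width: 0.03
q1,q6 -10.0 89.0 alt roll 179.78741534926283
dx dy dz [ 0.06 -0.11  0.58] roll -0.2 n rows 1.0 cur jaw -9.6 t 29.45
```

```bash
python3 -m inch '[[[2,0.06,-0.1,0.2,0],[2,0.06,-0.1,0.4,0],[2,0.06,-0.1,0.5,0],[2,0.06,-0.1,0.5,0],[2,0.06,-0.1,0.5,0]]]'
```

```text
clock: 30.08
eef_pos: [0.5697, -0.1021, 0.0205]
tool_rot: [0.996, -0.084, -0.009, 0.001]
ft_force: [0.2, 0.0, -2.5]
grip_width: 0.0299
```

```bash
python3 -m inch '[[[2,0,0,0.12,0],[2,0,0,0.12,0],[4.5,0,0,0.12,0],[6.5,0,0,0.12,0],[8.5,0,0,0.0,0]]]'; python3 -m inch '[[[8.5,0,0,-2,0],[8.5,0,0,-6,0],[8.5,0,0,-12,0],[8.5,0,0,-17,0],[8.5,0,0,-17,0]]]'
python3 - <<'E'
from h import *
look('w12',(.5696,-.1021),.03)
E
```

```text
clock: 30.7
eef_pos: [0.5698, -0.1021, 0.0206]
tool_rot: [0.996, -0.084, -0.009, 0.001]
ft_force: [-0.2, -0.1, 0.1]
grip_width: 0.079
clock: 31.32
eef_pos: [0.576, -0.1027, 0.1963]
tool_rot: [0.996, -0.084, -0.003, 0.001]
ft_force: [0.5, 1.1, -0.4]
grip_width: 0.0848
[274. 184.] 2187 mean [571.  -97.5  36.6] zmax 55.0 rect [ 569.7 -101.8] [65.1 33.6] 80.0
[274. 184.] 2187 mean [570.9 -98.4  40.5] zmax 55.0 rect [ 569.9 -102. ] [64.8 29.2] 80.4
```

View pics/w12.png

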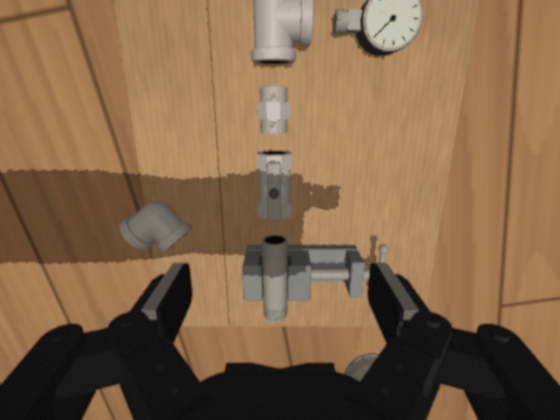

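```bash
python3 - <<'E'
from h import *
goto(.50,0,.28,80.6)
E
python3 -m inch '[[[8.5,-2,-3,-4,-10],[8.5,-4.5,-6,-7,-20],[8.5,-7,-9,-8.5,-30],[8.5,-9.2,-11.5,-8.5,-40],[8.5,-9.2,-11.5,-8.5,-50]]]'; python3 -m inch '[[[8.5,0,0,0,-10],[8.5,0,0,0,-20],[8.5,0,0,0,-30],[8.5,0,0,0,-40],[8.5,0,0,0,-40]]]'
python3 - <<'E'
from h import *
o=np.array([.5538,-.1978]);th=np.radians(80.6);u=np.array([np.cos(th),np.sin(th)]);v=np.array([u[1],-u[0]])
p,d,c=wshot('w13'); P,(k,l,s,ce)=comps(d,c)
for i in range(1,k):
    if s[i,4]>60:
        Q=P[l==i]; a=(Q[:,:2]-o)@u*1000; b=(Q[:,:2]-o)@v*1000; r=cv2.minAreaRect((Q[:,:2]*1000).astype(np.float32))
        print(ce[i].round(),s[i,4],'along',np.percentile(a,[.3,99.7]).round(1),'across',np.percentile(b,[.3,99.7]).round(1),'rect',np.round(r[0],1),np.round(r[1]),round(r[2],1))
E
```

```text
q1,q6 -10.0 90.0 alt roll -90.20300101369406
dx dy dz [-9.14 -8.84 -8.58] roll 89.8 n rows 3.0 cur jaw -9.6 t 31.375
clock: 32.0
eef_pos: [0.5019, 0.0282, 0.2779]
tool_rot: [0.937, 0.349, -0.007, -0.002]
ft_force: [0.7, 0.4, 0.3]
grip_width: 0.0852
clock: 32.62
eef_pos: [0.5011, 0.0281, 0.2762]
tool_rot: [0.762, 0.648, -0.007, -0.006]
ft_force: [-0.2, -0.1, -0.3]
grip_width: 0.085
[479.  61.] 1952 along [418.9 471.5] across [-244.8 -192.8] rect [410.8 277.2] [53. 53.] 75.8
[147. 141.] 1797 along [29.2 77.6] across [-161.2  -92.6] rect [ 437.2 -124.5] [51. 52.] 30.9
[119. 253.] 4605 along [-43.6  45.5] across [-33.7 114.5] rect [ 593.1 -199.9] [ 91. 149.] 86.0
[432. 242.] 2731 along [376.  446.5] across [-27.1  21.1] rect [618.  208.5] [72. 49.] 82.1
[366. 239.] 1468 along [297.5 358.2] across [-25.3  22.9] rect [606.5 125.9] [61. 50.] 81.5
[193. 236.] 1410 along [ 65.1 129.4] across [-17.6  17. ] rect [ 569.5 -101.9] [65. 35.] 80.4
[247. 235.] 675 along [148.5 190.7] across [-15.8  13. ] rect [580.6 -30.4] [42. 30.] 80.1
[303. 241.] 1739 along [211.2 276.3] across [-20.   32.1] rect [599.7  41.8] [66. 53.] 80.6
[300. 296.] 1284 along [218.5 268.4] across [ 53.7 124. ] rect [681.1  27.9] [50. 71.] 80.9
[ 20. 318.] 2076 along [-183.  -137.6] across [ 94.4 157.3] rect [ 650.4 -375.1] [65. 45.] 1.9
```

View pics/w13.png

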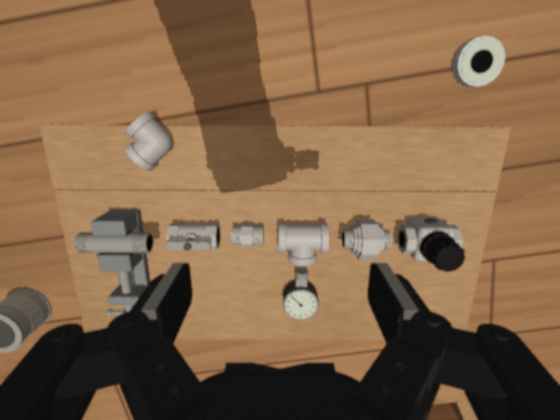

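```bash
python3 -c "
from workcell import ticket; print(ticket.job_done())"
```

```text
the job is handed in; nothing more can be done
None
```

The air-line fittings are laid out as asked, and I handed the job in at about 33 s. From pipe to regulator the run is: ball valve (handle up), double-ended nipple, tee (branch away from the robot), union. The gauge lies behind the tee, dial up, with its stem facing the branch mouth.

**Last wrist-camera check:**

| Gap | Measured (mm) |
|---|---|
| Pipe to valve | 19.6 |
| Valve to nipple | 19.1 |
| Nipple to tee | 20.5 |
| Tee to union | 21.2 |
| Union to regulator | about 18–19 |
| Branch mouth to gauge stem | 21.6 |

- **Alignment:** the fittings read 80.1 to 81.5° and the pipe line 80.6°. They sit within about 1.5 mm of the line.
- **Bystanders:** the elbow and tape measured where they were at the start. The tin was at the picture's edge and only partly visible in the last view. I never touched it.
- **Disagreements:** one close-up box fit gave the gauge's heading as up to 22° off. I put that down to its round case confusing the fit: the picture and the final measurement show it aligned to within about 2°.
- **Contact:** the union's first set-down pressed on the bench with about 31 N, with about 15 N sideways. I lifted it, corrected its position and set it down again.

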